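Deburr the leaning runner bar with forward file strokes

ROBOT

A 6-joint arm with a two-finger parallel gripper is mounted at the origin on the work surface. World frame = base frame: x ahead of the robot, y to its left, z up, the work surface at z = 0. Lengths are in m, angles in degrees, forces in N, time in s.
With the tool pointing down it reaches from about 0.375 to 0.925 m from the base axis. Payload 5.7 kg.
Tool frame: the origin (TCP) lies between the finger pads; the fingertips stand 22 mm ahead of it and the grasp point (between the pads) lies 3 mm ahead of it (bot.tip_reach is the z of the fingertips in the tool frame, in m); z points along the fingers, y is the line along which they close (so a half turn about z gives the same grasp; the last joint's range is limited). The gripper opens to 88 mm and grips with 3 to 60 N. Pads are 20 mm wide; open, the fingers measure 115 mm over their backs; the gripper's body (75 mm by 178 mm) begins 61 mm behind the grasp point.
Start: joints at [-78.902, 20.558, 86.54, -0, 72.909, -6.595], TCP at [0.182, -0.572, 0.211] pointing down, gripper open.
Joint ranges: [-170.27, 170.27], [-57.76, 135], [12.27, 136.19], [-55.21, 235.2], [11.17, 155.16], [-170.74, 170.74]. Speed limits (degrees/s): [136.94, 136.94, 180, 180, 180, 180].

INTERFACE

Orientations are given as a 3x3 rotation matrix whose columns are the frame's x, y, z axes.
In Python, from bench import telemetry, viewer, finish_job, bot gives the robot as it stands.
- The arm moves only by the shell command python3 -m inch 'ROWS'. ROWS is JSON, a list of rows, each a list of 5 numbers: the shift along the tool's x, y, z in mm, then the turn about the tool's z in degrees, then the gripper command: -1 is fully open, 1 is shut, values between are in proportion. In form: [[x, y, z, spin, grip], ...]. A call has 1 to 8 rows; each row shifts and turns the commanded pose from where the row before left it, along the tool's axes as they then stand; what a row does not reach is not made up. A row lasts 1/10 s, in which the tool goes at most 50 mm and 8.59 degrees, less where a joint would pass 70% of its speed; a pose out of reach is approached as far as the arm can. A call with a gripper value outside its range is refused whole. The fingers move at their own pace and stop on an object; the grip force is fixed at half the most. Time passes only in rows, so rows that do not move let the fingers close. It gives the time, the measured TCP pose, the force, the opening and the grip force at its end, in the units of the state.
- telemetry.read_state(): the state, without advancing time (a new reading comes with each control period).
- viewer.get_image(name): name is "scene" or "top" or "wrist"; returns the picture (480x640x3 uint8, red, green, blue); there is no depth.
- viewer.camera_model(name): a dict with "fx", "fy", "cx", "cy" (pixels), "world_from_camera" (4x4, takes a point from camera to world coordinates). Camera axes: x right, y down, z forward; pixel columns grow to the right and rows downward; lengths in m; the calibration is good to about 2 mm. A picture is of the moment at which its call begins: read the wrist's pose just before it. camera_model takes no time and is no camera call; for the wrist camera it gives the pose at the moment of the call.
- finish_job(): hands the job in; it is judged then, once.
The state is a dict: "t": time; "qpos": joint angles; "joint_velocities": joint speeds; "joint_torque": joint torques, N m; "position": TCP position; "eef_rot": TCP orientation; "contact_force": force on the tool from outside, world axes, zero at the start; "torque": the same for the moment, N m; "gripper_width": finger opening in m; "grasp_force": force on a finger pad.
Only numpy, scipy, OpenCV 4.12 (cv2) and the standard library are available. Lean on these libraries where they do the work, as an engineer would, in place of code of your own. Each camera call takes 0.05 s, during which the arm holds its last target. There are 200 camera calls.

TASK

Pick up the hand file from the teal tray by its wooden grip and smooth the sawn end of the leaning steel bar: lay the sole flat on the sloping bar end and make at least three full forward strokes, red toe leading, pushing from the grey end of the clamp towards the blue end, pressing lightly so that the bar's rubber cushion never bottoms out. Lift the file clear of the bar for every return; never drag it backwards over the bar. Then lay the file gently back in the tray, flat on its sole and wholly inside the rim, let go, and leave the tumbler, jar and plates alone.

Things in the scene. Friction and masses are not known exactly. Their poses are not given: they have to be found in the camera images.
- file_grip (a point): Hand file, 160 mm long (x), 30 mm wide (y), 70 mm high, about 0.25 kg. On the middle of its wooden back stands a grip block 70 mm long, 24 mm wide (y), from 20 to 70 mm above the sole. Red mark on the back at the toe end (+x); z points up out of the back. This point: centre of the grip block, 45 mm above the sole, midway along the file; grasp it here across the 24 mm.
- file_sole (a point): Middle of the file's flat steel sole (underside, 160 x 28 mm). Axes as the file's: x to the toe, z up out of the back. A forward stroke moves the file along +x.
- tray: Shallow open teal tray, fixed, outside 140 (x) x 250 (y) x 14 mm, walls and floor 5 mm. Origin: centre of its underside; the file lies on its floor 5 mm above that, roughly along the tray's long y side.
- clamp: Cushioned bar clamp fixed to the table: grey base plate 130 (x) x 170 (y) x 16 mm with two end brackets 61 mm high at y = +75 mm (blue) and y = -75 mm (grey), joined by two rods. Between them a grey carriage, which carries the leaning bar, slides along y on springs. Origin: centre of the base's underside. Forward file strokes go along the clamp's +y, grey to blue.
- bar_end (a point): Stainless flat bar 40 mm (its x) x 10 mm (its y) in section, leaning 30 degrees from vertical towards the clamp's -x side. This point: centre of its free end face (40 x 10 mm, sawn, copper-coloured burrs), about 135 mm above the table. Axes as the bar's: z square out of the end face, 30 degrees from vertical, y the forward stroke direction.
- bar_press (a joint): How far (m) the bar is pushed down along its length into its rubber cushion: 0 free, stiffness 1000 N/m, bottoms out at 0.016. About 0.005 is a good filing pressure (5 N).
- carriage (a joint): How far (m) friction has dragged the bar and carriage along the clamp's y: 0 at rest, spring centred, 400 N/m, plus is forward (to the blue end), minus is backward. Range -0.018 to 0.018. Friction coefficient of file on bar is roughly 0.45 to 0.75.
- tumbler: Glass tumbler, 68 mm across, 100 mm high; bystander. Origin at its underside.
- jar: Glass jar with green lid, 64 mm across, 90 mm high; bystander. Origin at its underside.
- plates: Stack of white plates, 130 mm across, 65 mm high; bystander. Origin at its underside.
There are look-alikes about, which are no part of the job. What is shaped like the part that bears file_grip but purple or yellow is not meant.

How it is judged:
By the outcome, as a careful person would: the job done as asked, in the order asked, and still so for the second after the job is handed in, with the robot touching nothing.
It also fails if it takes over 64 s, if anything falls off the work surface, if the arm or the gripper's body presses on something with over 40 N, if the wrist force passes 120 N, or if a joint passes its speed limit or range.

## Working session

There is one attempt and no reset: what is moved stays moved. The work goes in short steps, Python scripts to look and compute and a shell command to move; the robot and the scene stay as the last step left them, time stands still between calls to the robot, and variables do not carry over. Pictures are saved under pics/ and viewed, at most 10 in all, crops included, and the job is handed in when it is done.

```bash
ls; mkdir -p pics; python3 - <<'E'
from bench import telemetry, viewer, bot
import cv2
s=telemetry.read_state(); print(s['t'],s['position'],s['eef_rot'],s['contact_force'],bot.tip_reach)
for n in('scene','top'):
    cv2.imwrite(f'pics/{n}0.png',viewer.get_image(n)[:,:,::-1]); print(viewer.camera_model(n))
E
```

```text
pics
0.0 [ 0.18218275 -0.57087605  0.21019983] [[ 9.52710937e-01  3.03877854e-01 -3.47888282e-04]
 [ 3.03877952e-01 -9.52709062e-01  1.90617920e-03]
 [ 2.47809326e-04 -1.92175335e-03 -9.99998123e-01]] [-0.22368527  0.7280552   0.24581443] 0.022
{'fx': 494.78249699671784, 'fy': 494.78249699671784, 'cx': 316.52962598746615, 'cy': 245.33917845614852, 'world_from_camera': array([[-0.52719058,  0.61910037, -0.58205225,  1.06638762],
       [ 0.84966878,  0.39335824, -0.35118693,  0.44790801],
       [ 0.01153509, -0.67969407, -0.73340502,  0.80815174],
       [ 0.        ,  0.        ,  0.        ,  1.        ]])}
{'fx': 533.4141205092275, 'fy': 533.4141205092275, 'cx': 317.3619782783163, 'cy': 243.966176382292, 'world_from_camera': array([[ 0.0110274 , -0.99748611,  0.06999903,  0.4473049 ],
       [-0.99932899, -0.01343886, -0.03407295,  0.12546903],
       [ 0.034928  , -0.06957632, -0.99696498,  1.20012298],
       [ 0.        ,  0.        ,  0.        ,  1.        ]])}
```

View pics/scene0.png

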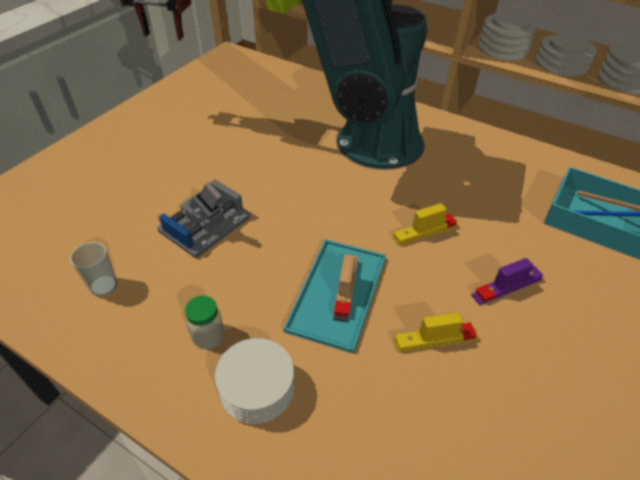

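View pics/top0.png

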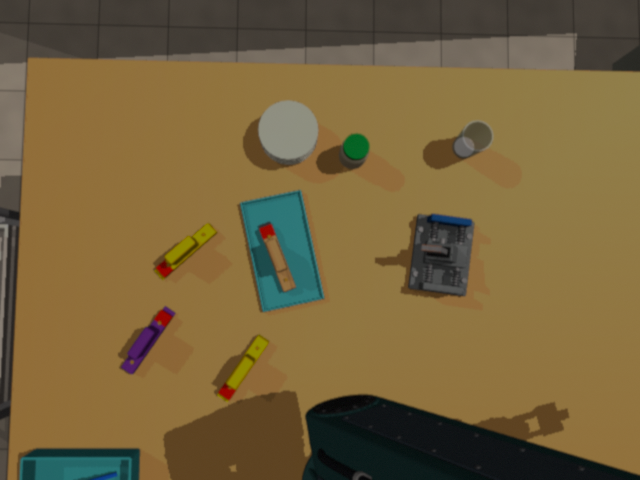

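The top view shows the tray at about (281,250), with the file's red toe at (267,231) and its tail at (288,289). The clamp is at (441,255) with its blue bracket at the top, and the bar leans left. The sole has to tilt 30° but the rows only spin about the tool z, so I'll check what the interface documents.

```bash
cat > geo.py <<'E'
import numpy as np
from bench import viewer
def ray(cam,u,v,z):
    m=viewer.camera_model(cam) if isinstance(cam,str) else cam
    T=np.array(m['world_from_camera']); d=T[:3,:3]@[(u-m['cx'])/m['fx'],(v-m['cy'])/m['fy'],1]
    o=T[:3,3]; return o+d*(z-o[2])/d[2]
def proj(cam,p):
    m=viewer.camera_model(cam) if isinstance(cam,str) else cam
    T=np.linalg.inv(np.array(m['world_from_camera'])); q=T[:3,:3]@p+T[:3,3]
    return np.array([m['fx']*q[0]/q[2]+m['cx'],m['fy']*q[1]/q[2]+m['cy']])
E
python3 - <<'E'
from geo import *
np.set_printoptions(precision=4,suppress=True)
print('tray corners',[ray('top',u,v,.014) for u,v in((240,204),(299,191),(323,298),(261,311))])
print('toe,tail',ray('top',263,226,.02),ray('top',291,291,.02))
print('clamp corners',[ray('top',u,v,.016) for u,v in((410,289),(464,295))], 'blue',[ray('top',u,v,.061) for u,v in((430,217),(472,223))])
print('barend',ray('top',437,249,.135))
E
```

```text
tray corners [array([0.6176, 0.2586, 0.014 ]), array([0.6491, 0.1275, 0.014 ]), array([0.4108, 0.0711, 0.014 ]), array([0.3809, 0.2075, 0.014 ])]
toe,tail [0.5685 0.2061 0.02  ] [0.4256 0.1421 0.02  ]
clamp corners [array([ 0.4327, -0.1225,  0.016 ]), array([ 0.4206, -0.2439,  0.016 ])] blue [array([ 0.5891, -0.1569,  0.061 ]), array([ 0.5774, -0.2487,  0.061 ])]
barend [ 0.5152 -0.1525  0.135 ]
```

The forward stroke is about along world +x and the bar leans to world +y. Rows can't command a tilt, but the stated rule for poses out of reach ("approached as far as the arm can") may tilt the tool at the edge of the workspace. I'll test that with the gripper empty in the free space on the right.

```bash
python3 -m inch '[[0,50,0,0,-1],[0,50,0,0,-1],[0,50,0,0,-1],[0,50,0,0,-1],[0,50,0,0,-1],[0,50,0,0,-1]]'; python3 -m inch '[[0,50,0,0,-1],[0,50,0,0,-1],[0,50,0,0,-1],[0,0,0,0,-1]]'; python3 -c "
from bench import telemetry as t; s=t.read_state(); print(s['t'],s['qpos'],s['position'],s['eef_rot'])"
```

```text
t: 0.7
position: [0.274, -0.8587, 0.2103]
eef_rot: [[0.953, 0.304, -0.0], [0.304, -0.953, 0.001], [0.0, -0.001, -1.0]]
contact_force: [0.2, -1.2, 1.3]
gripper_width: 0.0882
grasp_force: 0.0
t: 1.1
position: [0.3034, -0.9508, 0.1868]
eef_rot: [[0.953, 0.304, 0.012], [0.304, -0.952, -0.034], [0.001, 0.036, -0.999]]
contact_force: [0.2, -0.4, -0.7]
gripper_width: 0.0879
grasp_force: 0.0
1.1 [-76.33708457  60.86567177  12.6467673    0.19948165 104.42057318
  -3.9741548 ] [ 0.30340066 -0.95080996  0.1868056 ] [[ 9.52708390e-01  3.03657021e-01  1.17956774e-02]
 [ 3.03884904e-01 -9.52092936e-01 -3.42491789e-02]
 [ 8.30577457e-04  3.62140084e-02 -9.99343713e-01]]
```

It does tilt, by about 2° at the limit. I'll push further outward and upward to see whether it builds up.

```bash
cat > st.sh <<'E'
python3 -c "
from bench import telemetry as t; import numpy as np; np.set_printoptions(precision=4,suppress=True); s=t.read_state(); R=np.array(s['eef_rot']); print(round(s['t'],2),'q',np.round(s['qpos'],1),'p',s['position'],'toolz',R[:,2],'tooly',R[:,1],'F',np.round(s['contact_force'],1),s['gripper_width'],s['grasp_force'])"
E
python3 -m inch '[[0,50,0,0,-1],[0,50,0,0,-1],[0,50,0,0,-1],[0,50,0,0,-1]]'>/dev/null; sh st.sh;  python3 -m inch '[[0,0,-50,0,-1],[0,0,-50,0,-1],[0,0,-50,0,-1],[0,0,-50,0,-1]]' >/dev/null; sh st.sh
```

```text
1.5 q [-76.3  62.   12.3   0.8  94.6  -3.9] p [ 0.3238 -1.0156  0.1778] toolz [ 0.0587 -0.185  -0.981 ] tooly [ 0.2982 -0.9346  0.1941] F [-0.4 -0.5 -0.9] 0.08772607614316037 0.0
1.9 q [-76.6  50.9  12.3   1.  104.2  -4. ] p [ 0.3039 -0.953   0.3649] toolz [ 0.0665 -0.2093 -0.9756] tooly [ 0.2966 -0.9294  0.2196] F [1.3 0.4 0.7] 0.08764409152240035 0.0
```

The tilt builds up and holds, at about 12° now. Pushing past the inner limit should reverse it, so I'll check that while going back in.

```bash
python3 -m inch '[[0,-50,0,0,-1],[0,-50,0,0,-1],[0,-50,0,0,-1],[0,-50,0,0,-1],[0,-50,0,0,-1],[0,-50,0,0,-1],[0,-50,0,0,-1],[0,-50,0,0,-1]]'>/dev/null; sh st.sh;  python3 -m inch '[[0,-50,0,0,-1],[0,-50,0,0,-1],[0,-50,0,0,-1],[0,-50,0,0,-1],[0,-50,0,0,-1],[0,-50,0,0,-1]]' >/dev/null; sh st.sh
```

```text
2.7 q [-79.6  12.9  88.7   1.7  65.6  -7.9] p [ 0.1911 -0.6005  0.2817] toolz [ 0.0668 -0.2122 -0.9749] tooly [ 0.2966 -0.9287  0.2224] F [0.4 0.6 0.7] 0.08811040484912395 0.0
3.3 q [-88.2 -11.1 123.3   4.1  55.5 -18. ] p [ 0.1022 -0.3222  0.2154] toolz [ 0.0659 -0.2123 -0.975 ] tooly [ 0.2975 -0.9285  0.2223] F [0.4 0.1 1. ] 0.08805323996903898 0.0
```

```bash
python3 -m inch '[[0,-50,0,0,-1],[0,-50,0,0,-1]]' >/dev/null; sh st.sh; python3 -m inch '[[0,-50,0,0,-1],[0,-50,0,0,-1]]' >/dev/null; sh st.sh
```

```text
3.5 q [-98.8 -22.1 132.5   6.5  58.2 -29.6] p [ 0.0725 -0.2293  0.1933] toolz [ 0.0648 -0.212  -0.9751] tooly [ 0.2996 -0.928   0.2217] F [-1.3  0.2  1.5] 0.08776029772129096 0.0
3.7 q [-118.2  -31.6  135.6    9.2   67.6  -48.8] p [ 0.0496 -0.1759  0.1888] toolz [ 0.06   -0.1999 -0.978 ] tooly [ 0.298  -0.9315  0.2087] F [-1.1 -0.3  0.1] 0.08773031536303245 0.0
```

The inner limit runs too close to the base. I'll untilt at the outer limit on the +y side instead: back out, swing round high, and look with the wrist camera before extending.

```bash
cat > plan.py <<'E'
import sys,numpy as np
from bench import telemetry
def plan(*wps):
    s=telemetry.read_state(); R=np.array(s['eef_rot']); p=np.array(s['position'])
    for w in wps:
        d=(np.array(w)-p)*1000; n=int(np.ceil(np.linalg.norm(d)/49.5)); p=np.array(w)
        print(w,n,'x',np.round(R.T@d/n,1))
if __name__=='__main__': plan(*eval(sys.argv[1]))
E
python3 -m inch '[[0,49,0,0,-1],[0,49,0,0,-1],[0,49,0,0,-1],[0,49,0,0,-1]]'>/dev/null; sh st.sh; python3 plan.py '[(.45,-.12,.48),(.42,.2,.48),(.05,.5,.48)]'
```

```text
4.1 q [-89.3  -9.7 120.    3.9  58.  -18.3] p [ 0.0958 -0.3434  0.229 ] toolz [ 0.0598 -0.2031 -0.9773] tooly [ 0.2909 -0.933   0.2117] F [-0.4 -1.   0.3] 0.08812053421855193 0.0
(0.45, -0.12, 0.48) 10 x [ 40.4  -5.2 -26.9]
(0.42, 0.2, 0.48) 7 x [  9.5 -43.9  -9.5]
(0.05, 0.5, 0.48) 10 x [-26.4 -38.8  -8.3]
```

```bash
python3 -m inch '[[40,-5,-27,0,-1],[40,-5,-27,0,-1],[40,-5,-27,0,-1],[40,-5,-27,0,-1],[40,-5,-27,0,-1],[40,-5,-27,0,-1],[40,-5,-27,0,-1],[40,-5,-27,0,-1]]'>/dev/null
python3 -m inch '[[40,-5,-27,0,-1],[40,-5,-27,0,-1],[10,-44,-10,0,-1],[10,-44,-10,0,-1],[10,-44,-10,0,-1],[10,-44,-10,0,-1],[10,-44,-10,0,-1],[10,-44,-10,0,-1]]'>/dev/null
sh st.sh
python3 -m inch '[[-26,-39,-8,0,-1],[-26,-39,-8,0,-1],[-26,-39,-8,0,-1],[-26,-39,-8,0,-1],[-26,-39,-8,0,-1],[-26,-39,-8,0,-1],[-26,-39,-8,0,-1],[-26,-39,-8,0,-1]]'>/dev/null
sh st.sh
python3 - <<'E'
from bench import viewer; import cv2
from geo import *
m=viewer.camera_model('wrist'); T=np.array(m['world_from_camera']); print(m['fx'],T.round(3).tolist())
cv2.imwrite('pics/w1.png',viewer.get_image('wrist')[:,:,::-1])
E
```

```text
5.7 q [ 22.    0.6  75.5 -12.1 104.1  91.6] p [0.422  0.1581 0.4876] toolz [ 0.0668 -0.1929 -0.9789] tooly [ 0.2924 -0.9343  0.2041] F [ 0.2 -0.3  0. ] 0.08740513030591913 0.0
6.5 q [ 69.6   2.9  73.3  -7.8 112.6 139.8] p [0.1269 0.3986 0.4863] toolz [ 0.0631 -0.189  -0.98  ] tooly [ 0.2932 -0.9351  0.1992] F [ 0.  0. -0.] 0.0876249580741469 0.0
419.0290847279185 [[0.293, -0.93, -0.222, 0.194], [-0.935, -0.231, -0.268, 0.456], [0.198, 0.286, -0.938, 0.657], [0.0, 0.0, 0.0, 1.0]]
```

View pics/w1.png

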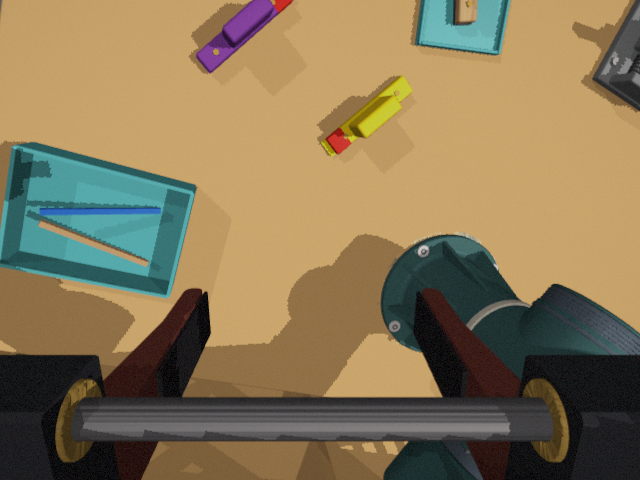

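The wrist view shows the free table, the teal box at the left (100,220) and the base at (450,300), with nothing tall on the +y side. I'll extend there and push outward to untilt.

```bash
python3 plan.py '[(-.08,.72,.46),(-.13,1.11,.46)]'
```

```text
(-0.08, 0.72, 0.46) 8 x [-11.9 -45.3  -5.8]
(-0.13, 1.11, 0.46) 8 x [  8.9 -47.4  -9.5]
```

```bash
python3 -m inch '[[-12,-45,-6,0,-1],[-12,-45,-6,0,-1],[-12,-45,-6,0,-1],[-12,-45,-6,0,-1],[-12,-45,-6,0,-1],[-12,-45,-6,0,-1],[-12,-45,-6,0,-1],[-12,-45,-6,-6,-1]]'>/dev/null
sh st.sh
python3 -m inch '[[9,-48,-9,0,-1],[9,-48,-9,0,-1],[9,-48,-9,0,-1],[9,-48,-9,0,-1]]'>/dev/null
sh st.sh
python3 -m inch '[[9,-48,-9,0,-1],[9,-48,-9,0,-1],[9,-48,-9,0,-1],[9,-48,-9,0,-1]]'>/dev/null
sh st.sh
```

```text
7.35 q [ 92.   35.2  30.1  -3.8 125.7 156.5] p [-0.0723  0.7157  0.4601] toolz [ 0.0605 -0.1894 -0.98  ] tooly [ 0.393  -0.898   0.1978] F [0.3 0.6 0.5] 0.08786467945639564 0.0
7.75 q [ 93.7  47.9  12.3  -3.2 127.2 158.3] p [-0.1046  0.8297  0.4058] toolz [ 0.053  -0.1249 -0.9907] tooly [ 0.3958 -0.9083  0.1357] F [-0.1  0.2  0.7] 0.08789809759062013 0.0
8.15 q [ 94.8  50.7  12.3  -2.4 117.2 160.1] p [-0.1308  0.9012  0.3574] toolz [ 0.0369 -0.0006 -0.9993] tooly [ 0.401  -0.916   0.0153] F [0.4 0.  0.1] 0.08783278476600467 0.0
```

```bash
python3 plan.py '[(.497,.174,.23)]'
```

```text
(0.497, 0.174, 0.23) 20 x [13.9 45.8  7.5]
```

```bash
python3 -m inch '[[14,46,7,0,-1],[14,46,7,0,-1],[14,46,7,0,-1],[14,46,7,0,-1],[14,46,7,0,-1],[14,46,7,0,-1],[14,46,7,0,-1],[14,46,7,0,-1]]'>/dev/null
python3 -m inch '[[14,46,7,0,-1],[14,46,7,0,-1],[14,46,7,0,-1],[14,46,7,0,-1],[14,46,7,0,-1],[14,46,7,0,-1],[14,46,7,0,-1],[14,46,7,0,-1]]'>/dev/null
python3 -m inch '[[14,46,7,0,-1],[14,46,7,0,-1],[14,46,7,0,-1],[14,46,7,0,-1],[0,0,0,0,-1]]'>/dev/null
sh st.sh
python3 - <<'E'
from bench import viewer; import cv2
from geo import *
m=viewer.camera_model('wrist'); np.save('pics/w2.npy',m,allow_pickle=True)
cv2.imwrite('pics/w2.png',viewer.get_image('wrist')[:,:,::-1])
E
```

```text
10.25 q [12.1 11.6 94.4 -0.9 71.6 79. ] p [0.5004 0.1715 0.2454] toolz [ 0.044  -0.0057 -0.999 ] tooly [ 0.3959 -0.918   0.0227] F [-0.6  0.8  0.9] 0.08785267133860922 0.0
```

View pics/w2.png

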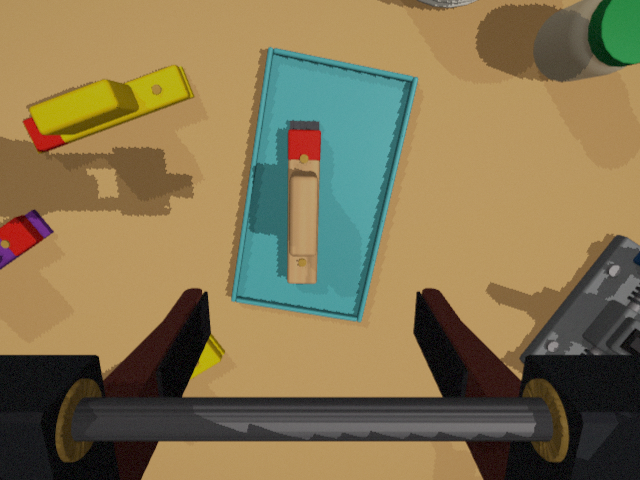

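The wrist view shows the grip's top from (303,176) to (303,255), the toe edge at (304,130) and the tail at (302,283). The file is nearly aligned with the tool.

```bash
python3 - <<'E'
from geo import *
np.set_printoptions(precision=4,suppress=True)
m=np.load('pics/w2.npy',allow_pickle=True).item()
a=ray(m,303.8,176,.075);b=ray(m,303,255.5,.075);print(a,b,(a+b)/2,np.linalg.norm(a-b))
t=ray(m,304.5,130,.025);l=ray(m,302,283,.025);print(t,l,(t+l)/2,np.degrees(np.arctan2(*(t-l)[1::-1])),np.linalg.norm(t-l))
t=ray(m,271,50,.014);l=ray(m,415,78,.014);l2=ray(m,235,299,.014);l3=ray(m,361,320,.014);print('tray',t,l,l3,l2,(t+l+l2+l3)/4)
E
python3 plan.py '[(.497,.174,.1),(.497,.174,.053)]'
```

```text
[0.5347 0.1892 0.075 ] [0.4717 0.1631 0.075 ] [0.5032 0.1761 0.075 ] 0.06824374602223691
[0.5687 0.2027 0.025 ] [0.4308 0.1467 0.025 ] [0.4997 0.1747 0.025 ] 22.114105064465118 0.14879535237852354
tray [0.6205 0.2574 0.014 ] [0.6512 0.1277 0.014 ] [0.4129 0.071  0.014 ] [0.3836 0.2025 0.014 ] [0.517  0.1646 0.014 ]
(0.497, 0.174, 0.1) 3 x [-2.1 -1.3 48.4]
(0.497, 0.174, 0.053) 1 x [-1.7 -1.  47. ]
```

```bash
python3 plan.py '[(.502,.1755,.12),(.502,.1755,.054)]'
```

```text
(0.502, 0.1755, 0.12) 3 x [-0.1 -0.9 41.8]
(0.502, 0.1755, 0.054) 2 x [-1.2 -0.7 33. ]
```

```bash
python3 -m inch '[[0,-1,42,1,-1],[0,-1,42,0,-1],[0,-1,42,0,-1],[-1,-1,30,0,-1],[-1,0,24,0,-1],[-1,0,10,0,-1],[0,0,2,0,-1],[0,0,0,0,-1]]'>/dev/null; sh st.sh
```

```text
11.1 q [ 12.7  25.5 106.4  -1.   46.   80.7] p [0.4989 0.1782 0.0522] toolz [ 0.0393 -0.004  -0.9992] tooly [ 0.3856 -0.9225  0.0189] F [ 0.2 -0.1 -1. ] 0.08791406314503741 0.0
```

```bash
python3 -m inch '[[0,0,0,0,1],[0,0,0,0,1],[0,0,0,0,1],[0,0,0,0,1],[0,0,0,0,1],[0,0,0,0,1],[0,0,0,0,1],[0,0,0,0,1]]'; sh st.sh
```

```text
t: 11.9
position: [0.498, 0.1774, 0.0509]
eef_rot: [[0.922, 0.385, 0.037], [0.385, -0.923, -0.005], [0.032, 0.019, -0.999]]
contact_force: [0.7, -0.8, 0.1]
gripper_width: 0.0272
grasp_force: 0.3
11.9 q [ 12.7  25.6 106.5  -1.   45.9  80.7] p [0.498  0.1774 0.0509] toolz [ 0.0372 -0.0047 -0.9993] tooly [ 0.3851 -0.9227  0.0187] F [ 0.7 -0.8  0.1] 0.02718392554360324 0.28973727487027645
```

```bash
python3 -m inch '[[0,0,0,0,1],[0,0,0,0,1],[0,0,0,0,1],[0,0,0,0,1]]'>/dev/null; sh st.sh; python3 -m inch '[[0,0,-10,0,1],[0,0,-30,0,1],[0,0,-45,0,1],[0,0,-49,0,1],[0,0,0,0,1]]'>/dev/null; sh st.sh
```

```text
12.3 q [ 12.7  25.6 106.5  -1.   45.9  80.7] p [0.4981 0.1775 0.0509] toolz [ 0.0372 -0.0046 -0.9993] tooly [ 0.385  -0.9227  0.0186] F [-0.1 -1.3 -1.2] 0.023852354902794762 29.861128628253937
12.8 q [12.9 14.4 98.8 -0.8 64.  80.5] p [0.4973 0.1794 0.1918] toolz [ 0.0491 -0.0016 -0.9988] tooly [ 0.385  -0.9227  0.0204] F [ 0.7 -0.4 -3. ] 0.02399444584329666 29.845584332942963
```

Grasped (24 mm wide, 30 N) and lifted. On the way to the tilting spot I'll look at the clamp from above.

```bash
python3 -c "
import numpy as np
np.save('grasp.npy',np.array([[0.922,0.385,0.0372],[0.385,-0.9227,-0.0046],[0.0325,0.0186,-0.9993]]))"; python3 plan.py '[(.44,-.19,.36)]'
```

```text
(0.44, -0.19, 0.36) 9 x [-20.9  35.8 -18.9]
```

```bash
python3 -m inch '[[-20,30,-33,0,1],[-20,30,-33,0,1],[-20,30,-33,0,1],[-20,37,-20,0,1],[-20,37,-20,0,1],[-20,37,-20,0,1],[-20,37,-20,0,1],[-20,37,-10,0,1]]'>/dev/null;python3 -m inch '[[-20,37,0,0,1],[0,0,0,0,1]]'>/dev/null; sh st.sh
python3 - <<'E'
from bench import viewer; import cv2
from geo import *
m=viewer.camera_model('wrist'); np.save('pics/w3.npy',m,allow_pickle=True)
im=viewer.get_image('wrist')[:,:,::-1]; cv2.imwrite('pics/w3f.png',im)
m=viewer.camera_model('wrist'); c=proj(m,np.array([.51,-.18,.06])); print(c)
x,y=np.clip(c.astype(int)-[100,75],0,[440,330]); print(x,y)
cv2.imwrite('pics/w3.png',cv2.resize(im[y:y+150,x:x+200],(800,600),interpolation=cv2.INTER_CUBIC))
E
```

```text
13.8 q [-31.5   2.1  87.8   0.7  88.1  36.1] p [ 0.4393 -0.1828  0.3733] toolz [ 0.0364 -0.007  -0.9993] tooly [ 0.3801 -0.9247  0.0203] F [-0.1  0.9 -2. ] 0.023578042381750097 29.972499310970306
[330.65588211 136.85090453]
230 61
```

View pics/w3.png

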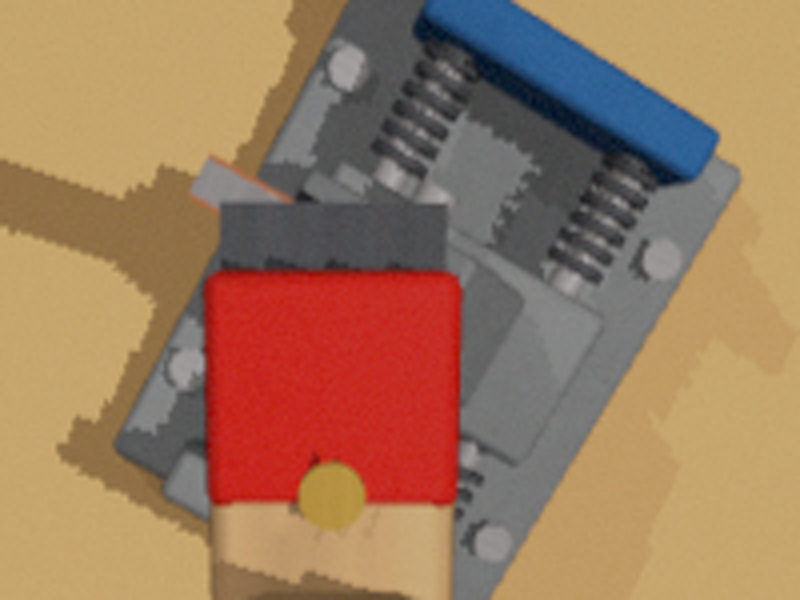

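```bash
python3 - <<'E'
from geo import *
np.set_printoptions(precision=4,suppress=True)
m=np.load('pics/w3.npy',allow_pickle=True).item()
P=lambda x,y,z: ray(m,230+x/4,61+y/4,z)
a=P(740,172,.016);b=P(117,447,.016);print('base',a,b,(a+b)/2,np.linalg.norm(a-b),np.hypot(.13,.17))
az=np.degrees(np.arctan2(*(a-b)[1::-1]))+np.degrees(np.arctan2(.13,.17)); print('yaw y from diag',az)
for q in ((740,172),(495,595)),((117,447),(350,0)): 
    u=P(*q[0],.016);v=P(*q[1],.016); d=(u-v) if u[0]>v[0] else v-u; print('edge az',np.degrees(np.arctan2(d[1],d[0])),np.linalg.norm(d))
c=P(210,157,.125);d=P(190,195,.125);e=P(300,202,.1327);print('bar',c,d,(c+d)/2,np.degrees(np.arctan2(*(c-d)[1::-1])),np.linalg.norm(c-d))
for A in (az,):
    t=np.radians(A); y=np.array([np.cos(t),np.sin(t),0]); x=np.array([y[1],-y[0],0]); print('barend c',(c+d)/2+x*.02*np.cos(np.pi/6)+[0,0,.01])
im=__import__('cv2').imread('pics/top0.png'); import cv2
cv2.imwrite('pics/t0c.png',cv2.resize(im[205:305,395:495],(600,600),interpolation=cv2.INTER_CUBIC))
E
```

```text
base [ 0.585  -0.2664  0.016 ] [ 0.4357 -0.1205  0.016 ] [ 0.5104 -0.1934  0.016 ] 0.2087048920646382 0.21400934559032697
yaw y from diag -6.951260917448934
edge az -6.280270695567462 0.14846561380115006
edge az -6.815206545831093 0.1496383285074263
bar [ 0.5238 -0.1232  0.125 ] [ 0.5138 -0.1219  0.125 ] [ 0.5188 -0.1225  0.125 ] -7.430322195515662 0.01002573981146219
barend c [ 0.5167 -0.1397  0.135 ]
```

View pics/t0c.png

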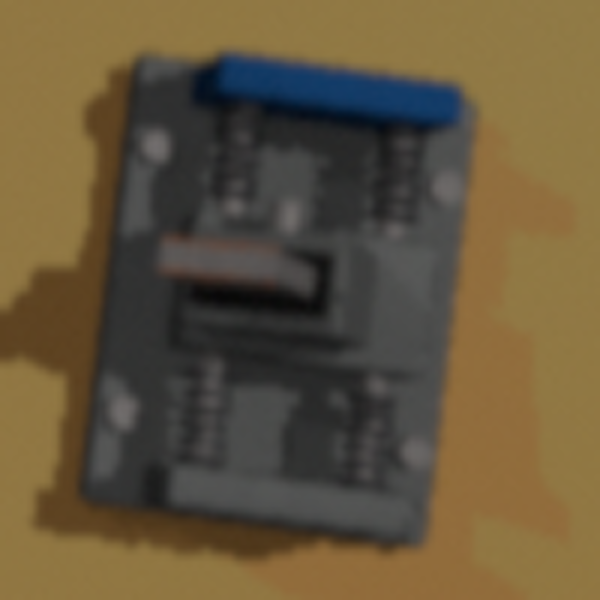

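The crop shows the free bar end from (160,253) to (282,265) in crop pixels, and it agrees with the wrist estimate. The bar end is at about (0.517,-0.141,0.135) with forward yaw -6.8°. Next I'll tilt at the outer limit on the -y side.

```bash
cat > goal.py <<'E'
import numpy as np, cv2
from bench import telemetry
np.set_printoptions(precision=4,suppress=True)
def rf(az,n):
    x=np.array([np.cos(az),np.sin(az),0]); y=np.cross(n,x); y/=np.linalg.norm(y); return np.c_[np.cross(y,n),y,n]
u,_,v=np.linalg.svd(np.load('grasp.npy')); Rg=u@v
Frel=Rg.T@rf(np.radians(22.65),np.array([0,0,1.]))   # file in tool
a=np.radians(-6.8); yc=np.array([np.cos(a),np.sin(a),0]); xc=np.array([yc[1],-yc[0],0]); n=-.5*xc+np.array([0,0,np.sqrt(.75)])
Rfile=rf(a,n); Rgoal=Rfile@Frel.T
def report():
    s=telemetry.read_state(); R=np.array(s['eef_rot']); Rf=R@Frel
    print('goal toolz',Rgoal[:,2],'now',R[:,2],'p',s['position'],'t',round(s['t'],2))
    e=Rf.T@Rfile; print('err in file axes (deg): roll,pitch,yaw',np.degrees(cv2.Rodrigues(e)[0].ravel()))
    return s,R,Rf
if __name__=='__main__': report()
E
python3 goal.py; python3 plan.py '[(-.1,-.72,.5),(-.15,-1.11,.5)]'
```

```text
goal toolz [-0.0288 -0.516  -0.8561] now [ 0.0358 -0.0042 -0.9993] p [ 0.4392 -0.1801  0.3729] t 13.85
err in file axes (deg): roll,pitch,yaw [-29.3863   7.5753 -28.5509]
(-0.1, -0.72, 0.5) 16 x [-43.8  18.5  -9. ]
(-0.15, -1.11, 0.5) 8 x [-24.4  42.7  -0. ]
```

```bash
python3 -m inch '[[0,0,-20,7,1],[0,0,-20,7,1],[0,0,-20,7,1],[0,0,-20,7,1]]'>/dev/null; python3 goal.py; python3 plan.py '[(-.1,-.72,.5),(-.15,-1.11,.5)]'
```

```text
goal toolz [-0.0288 -0.516  -0.8561] now [ 0.0358 -0.0028 -0.9994] p [ 0.4367 -0.1761  0.4535] t 14.25
err in file axes (deg): roll,pitch,yaw [-31.1037   0.5099  -1.1991]
(-0.1, -0.72, 0.5) 16 x [-30.   37.1  -4. ]
(-0.15, -1.11, 0.5) 8 x [-1.5 49.1 -0.1]
```

```bash
for k in 1; do python3 -m inch '[[-30,37,-4,0,1],[-30,37,-4,0,1],[-30,37,-4,0,1],[-30,37,-4,0,1],[-30,37,-4,0,1],[-30,37,-4,0,1],[-30,37,-4,0,1],[-30,37,-4,0,1]]'>/dev/null
python3 -m inch '[[-30,37,-4,0,1],[-30,37,-4,0,1],[-30,37,-4,0,1],[-30,37,-4,0,1],[-30,37,-4,0,1],[-30,37,-4,0,1],[-30,37,-4,0,1],[-30,37,-4,0,1]]'>/dev/null; done; sh st.sh
python3 -m inch '[[0,49,0,0,1],[0,49,0,0,1],[0,49,0,0,1],[0,49,0,0,1],[0,49,0,0,1],[0,49,0,0,1]]'>/dev/null; sh st.sh; python3 goal.py
```

```text
15.85 q [-104.2   28.1   36.2    2.4  116.    -8. ] p [-0.0972 -0.7231  0.4994] toolz [ 0.0384 -0.0028 -0.9993] tooly [-0.0913 -0.9958 -0.0007] F [-0.  -0.3 -2. ] 0.0239181178062961 29.998576641082764
16.45 q [-102.3   46.    12.5    3.1  115.3   -5.4] p [-0.1077 -0.9086  0.4313] toolz [ 0.0253 -0.1161 -0.9929] tooly [-0.0948 -0.989   0.1132] F [ 0.5 -0.3 -2.1] 0.023974711074887353 29.985409677028656
goal toolz [-0.0288 -0.516  -0.8561] now [ 0.0253 -0.1161 -0.9929] p [-0.1077 -0.9086  0.4313] t 16.45
err in file axes (deg): roll,pitch,yaw [-24.5668   0.6206  -1.2392]
```

```bash
python3 -m inch '[[0,49,0,0,1],[0,49,0,0,1],[0,49,0,0,1],[0,49,0,0,1],[0,49,0,0,1],[0,49,0,0,1],[0,49,0,0,1],[0,49,0,0,1]]'>/dev/null; sh st.sh; python3 goal.py
```

```text
17.25 q [-101.4   50.7   12.5    4.    95.1   -4.7] p [-0.115  -1.0535  0.3852] toolz [-0.0052 -0.3757 -0.9267] tooly [-0.0976 -0.9221  0.3744] F [-0.2 -0.7 -2.7] 0.02386549198355769 29.987952411174774
goal toolz [-0.0288 -0.516  -0.8561] now [-0.0052 -0.3757 -0.9267] p [-0.115  -1.0535  0.3852] t 17.25
err in file axes (deg): roll,pitch,yaw [-9.0767  0.4314 -0.6926]
```

```bash
python3 -m inch '[[0,49,0,0,1],[0,49,0,0,1],[0,49,0,0,1],[0,49,0,0,1]]'>/dev/null; python3 goal.py
```

```text
goal toolz [-0.0288 -0.516  -0.8561] now [-0.0207 -0.504  -0.8635] p [-0.1187 -1.1074  0.404 ] t 17.65
err in file axes (deg): roll,pitch,yaw [-0.8352  0.3702 -0.3992]
```

The tilt is done, within 1° of the goal. I'll go to a standoff above the start of the stroke.

```bash
cat > file.py <<'E'
# where the sole is relative to the bar end, in bar axes (x, y forward, z out), mm; and rows to go to given bar-axes points
import sys; from goal import *
B=np.array([.5167,-.1405,.135]); Rb=np.c_[np.cross(yc,n),yc,n]; off=np.array([.001,0,-.046])
s,R,Rf=report(); p=np.array(s['position']); sole=p+Rf@off
cur=Rb.T@(sole-B)*1000; print('sole in bar axes mm',cur.round(1),'F in bar axes',(Rb.T@s['contact_force']).round(1),'grip',s['gripper_width'],s['grasp_force'])
for w in eval(sys.argv[1]) if len(sys.argv)>1 else []:
    d=R.T@Rb@(np.array(w)-cur); k=int(np.ceil(np.linalg.norm(d)/49.5)); print(w,k,'x',(d/k).round(1)); cur=np.array(w)
E
python3 file.py '[(0,-60,60)]'
```

```text
goal toolz [-0.0288 -0.516  -0.8561] now [-0.0207 -0.504  -0.8635] p [-0.1187 -1.1074  0.404 ] t 17.65
err in file axes (deg): roll,pitch,yaw [-0.8352  0.3702 -0.3992]
sole in bar axes mm [1030.4 -515.2 -330.7] F in bar axes [-0.4  0.2 -2.7] grip 0.023811387839824793 29.989679753780365
(0, -60, 60) 25 x [ 19.1 -41.  -15.1]
```

```bash
python3 -m inch '[[19,-41,-17,0,1],[19,-41,-17,0,1],[19,-41,-17,0,1],[19,-41,-17,0,1],[19,-41,-17,0,1],[19,-41,-17,0,1],[19,-41,-17,0,1],[19,-41,-17,0,1]]'>/dev/null
python3 -m inch '[[19,-41,-17,0,1],[19,-41,-17,0,1],[19,-41,-17,0,1],[19,-41,-17,0,1],[19,-41,-17,0,1],[19,-41,-17,0,1],[19,-41,-17,0,1],[19,-41,-17,0,1]]'>/dev/null
python3 file.py '[(0,-55,40)]'
```

```text
goal toolz [-0.0288 -0.516  -0.8561] now [-0.0228 -0.5054 -0.8626] p [ 0.2464 -0.4421  0.3183] t 19.25
err in file axes (deg): roll,pitch,yaw [-0.7323  0.2649 -0.3366]
sole in bar axes mm [ 378.2 -231.5  -53. ] F in bar axes [-0.8  1.  -2.1] grip 0.023890043512726118 29.987628757953644
(0, -55, 40) 9 x [ 20.2 -41.8  -9.8]
```

```bash
python3 -m inch '[[19,-41,-18,0,1],[19,-41,-18,0,1],[19,-41,-18,0,1],[19,-41,-18,0,1],[19,-41,-16,0,1],[19,-41,-12,0,1],[19,-41,0,0,1],[19,-41,0,0,1]]'>/dev/null;python3 -m inch '[[10,-20,0,0,1],[10,-20,0,0,1],[0,0,0,0,1],[0,0,0,0,1]]'>/dev/null
python3 file.py '[(0,-55,20)]'
python3 - <<'E'
from bench import viewer; import cv2
im=viewer.get_image('scene')[:,:,::-1]; cv2.imwrite('pics/s1.png',cv2.resize(im[90:290,100:360],(780,600),interpolation=cv2.INTER_CUBIC))
E
```

```text
goal toolz [-0.0288 -0.516  -0.8561] now [-0.024  -0.5071 -0.8616] p [ 0.4539 -0.0953  0.2238] t 20.45
err in file axes (deg): roll,pitch,yaw [-0.606   0.2071 -0.4687]
sole in bar axes mm [ 11.5 -66.5  49.7] F in bar axes [-1.2 -0.4 -1.2] grip 0.023732915978465018 29.98971462249756
(0, -55, 20) 1 x [ 10.5 -11.6  30. ]
```

View pics/s1.png

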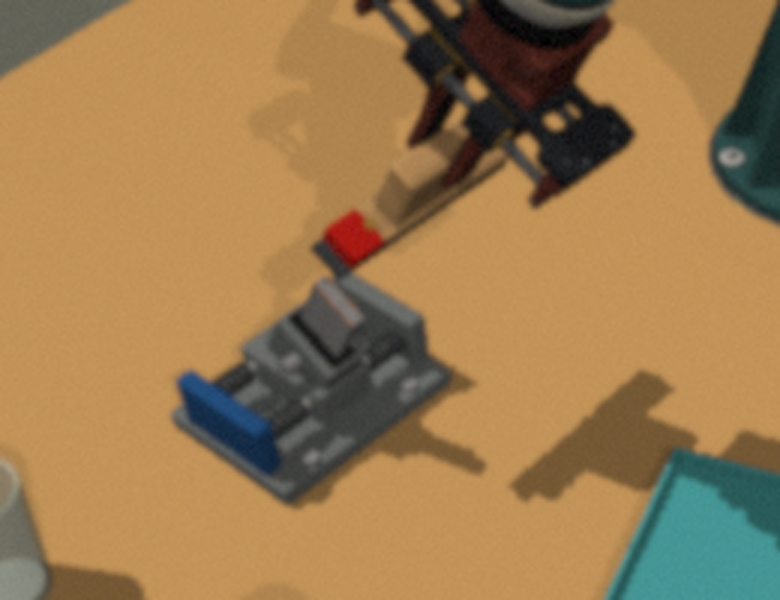

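The file is behind and above the bar end, red toe leading, with its slope matching. I'll move over the bar end and feel for contact.

```bash
python3 -m inch '[[10,-11,15,0,1],[0,0,18,0,1],[0,0,0,0,1],[0,0,0,0,1]]'>/dev/null; python3 file.py '[(0,-55,6)]'; python3 -m inch '[[0,0,4,0,1],[0,0,4,0,1],[0,0,0,0,1]]'>/dev/null; python3 file.py
```

```text
goal toolz [-0.0288 -0.516  -0.8561] now [-0.0245 -0.5072 -0.8615] p [ 0.464  -0.1051  0.1911] t 20.9
err in file axes (deg): roll,pitch,yaw [-0.6001  0.1822 -0.2643]
sole in bar axes mm [  2.5 -55.3  17. ] F in bar axes [-1.4  0.7 -1.7] grip 0.024029140093516033 29.9898898601532
(0, -55, 6) 1 x [-0.1 -2.6 11. ]
goal toolz [-0.0288 -0.516  -0.8561] now [-0.0234 -0.5072 -0.8615] p [ 0.4645 -0.1087  0.1837] t 21.2
err in file axes (deg): roll,pitch,yaw [-0.6102  0.24   -0.3148]
sole in bar axes mm [  1.9 -54.4   8.9] F in bar axes [-1.4 -0.5 -2. ] grip 0.023598276348787146 29.989871978759766
```

```bash
python3 -m inch '[[0,-2,4,0,1],[0,0,3,0,1],[0,0,0,0,1]]'>/dev/null; python3 file.py|tail -1; python3 -m inch '[[0,0,2,0,1],[0,0,0,0,1]]'>/dev/null; python3 file.py|tail -1
```

```text
sole in bar axes mm [ -0.4 -54.3   1.4] F in bar axes [-1.   0.9 -1.7] grip 0.02392596859873492 29.98989075422287
sole in bar axes mm [ -0.2 -53.9  -0.3] F in bar axes [-1.7 -0.9 -2. ] grip 0.023837367930548692 29.990599751472473
```

```bash
python3 -m inch '[[0,0,2,0,1],[0,0,0,0,1]]'>/dev/null; python3 file.py|tail -1; python3 -m inch '[[0,0,2,0,1],[0,0,0,0,1]]'>/dev/null; python3 file.py|tail -1
```

```text
sole in bar axes mm [ -0.2 -53.6  -2.1] F in bar axes [-1.9 -0.4 -1. ] grip 0.02358669791797374 29.994581043720245
sole in bar axes mm [ -0.2 -53.3  -4. ] F in bar axes [-1.8 -0.4  1.6] grip 0.023474829158948458 29.998641908168793
```

Contact is at about z = -1.5 mm, with about 3 N now. I'll press 2 mm more and work out the stroke vector.

```bash
python3 -m inch '[[0,0,2,0,1],[0,0,0,0,1]]'>/dev/null; python3 file.py '[(0,47,-6.5)]'
```

```text
goal toolz [-0.0288 -0.516  -0.8561] now [-0.0226 -0.5071 -0.8616] p [ 0.465  -0.1144  0.1698] t 22.3
err in file axes (deg): roll,pitch,yaw [-0.6173  0.2863 -0.3162]
sole in bar axes mm [ -0.2 -53.2  -6. ] F in bar axes [-1.1 -1.5  3.5] grip 0.023816725548675928 30.002640187740326
(0, 47, -6.5) 3 x [33.4  0.2  1.4]
```

```bash
python3 -m inch '[[12,0,0.5,0,1],[13,0,0.5,0,1],[13,0,0.5,0,1],[13,0,0.5,0,1]]'>/dev/null; python3 file.py|tail -2;  python3 -m inch '[[13,0,0.5,0,1],[13,0,0.5,0,1],[13,0,0.5,0,1],[13,0,0.5,0,1]]'>/dev/null; python3 file.py '[(0,47,30),(0,-50,30)]'|tail -4
```

```text
err in file axes (deg): roll,pitch,yaw [-0.6026  0.1994 -0.3237]
sole in bar axes mm [-0.5 -1.9 -6.3] F in bar axes [-2.2 -3.3  5.2] grip 0.02370704860172753 30.003671050071716
err in file axes (deg): roll,pitch,yaw [-0.6085  0.2616 -0.3274]
sole in bar axes mm [-0.7 50.8 -6.4] F in bar axes [-1.6 -1.4  2.2] grip 0.023714957180739932 30.0038543343544
(0, 47, 30) 1 x [ -2.5   1.  -36.5]
(0, -50, 30) 2 x [-48.5  -0.3  -1.8]
```

Stroke 1 is done, with 4–7 N normal force and friction around 3 N. Now lift, return clear and lower for stroke 2.

```bash
python3 -m inch '[[1,0,-15,0,1],[0,0,-20,0,1],[-33,0,-1,0,1],[-35,0,-1,0,1],[-35,0,-1,0,1],[0,0,0,0,1],[0,0,0,0,1]]'>/dev/null; python3 file.py '[(0,-52,6),(0,-52,-6)]'
```

```text
goal toolz [-0.0288 -0.516  -0.8561] now [-0.0215 -0.5072 -0.8615] p [ 0.4673 -0.0974  0.1991] t 23.8
err in file axes (deg): roll,pitch,yaw [-0.6169  0.3492 -0.3481]
sole in bar axes mm [ -0.4 -52.8  28. ] F in bar axes [-0.4  0.4 -1.8] grip 0.02357953898396404 29.99521940946579
(0, -52, 6) 1 x [-0.   0.2 22. ]
(0, -52, -6) 1 x [-0.5 -0.1 12. ]
```

```bash
python3 -m inch '[[0,0,20,0,1],[0,0,6,0,1],[0,0,4,0,1],[0,0,4,0,1],[0,0,0,0,1],[0,0,0,0,1]]'>/dev/null; python3 file.py '[(0,48,-6.5)]'|tail -2
```

```text
sole in bar axes mm [ -0.2 -52.   -5.6] F in bar axes [-1.4 -0.6  3.6] grip 0.023790698287263344 30.006023347377777
(0, 48, -6.5) 3 x [33.3  0.2  1.6]
```

```bash
python3 -m inch '[[12,0,0.5,0,1],[13,0,0.5,0,1],[13,0,0.5,0,1],[13,0,0.5,0,1]]'>/dev/null; python3 file.py|tail -1;  python3 -m inch '[[13,0,0.5,0,1],[13,0,0.5,0,1],[13,0,0.5,0,1],[13,0,0.5,0,1]]'>/dev/null; python3 file.py|tail -1
python3 -m inch '[[1,0,-15,0,1],[0,0,-20,0,1],[-33,0,-1,0,1],[-35,0,-1,0,1],[-35,0,-1,0,1],[0,0,0,0,1],[0,0,0,0,1]]'>/dev/null; python3 file.py '[(0,-52,6),(0,-52,-6)]'|tail -3
```

```text
sole in bar axes mm [-0.4 -0.5 -6. ] F in bar axes [-1.  -2.2  4.3] grip 0.023903755571370068 30.007299184799194
sole in bar axes mm [-0.8 51.6 -6.5] F in bar axes [-1.1 -1.8  1.8] grip 0.023629148874220896 30.003715753555298
sole in bar axes mm [ -0.4 -51.9  28. ] F in bar axes [-0.8  0.8 -1.6] grip 0.023766373432624253 29.995218515396118
(0, -52, 6) 1 x [-0.9  0.2 22. ]
(0, -52, -6) 1 x [-0.5 -0.1 12. ]
```

```bash
python3 -m inch '[[-1,0,20,0,1],[0,0,6,0,1],[0,0,4,0,1],[0,0,4,0,1],[0,0,0,0,1],[0,0,0,0,1]]'>/dev/null; python3 file.py|tail -1
python3 -m inch '[[12,0,0.5,0,1],[13,0,0.5,0,1],[13,0,0.5,0,1],[13,0,0.5,0,1]]'>/dev/null; python3 file.py|tail -1;  python3 -m inch '[[13,0,0.5,0,1],[13,0,0.5,0,1],[13,0,0.5,0,1],[13,0,0.5,0,1]]'>/dev/null; python3 file.py|tail -1
python3 -m inch '[[1,0,-15,0,1],[0,0,-20,0,1],[-33,0,-1,0,1],[-35,0,-1,0,1],[-35,0,-1,0,1],[0,0,0,0,1],[0,0,0,0,1]]'>/dev/null; python3 file.py '[(0,-52,6),(0,-52,-6)]'|tail -3
```

```text
sole in bar axes mm [ -0.2 -51.9  -5.6] F in bar axes [-1.  -0.9  3.8] grip 0.02369414613072665 30.00598132610321
sole in bar axes mm [-0.4 -0.4 -6. ] F in bar axes [-2.7 -3.   4.5] grip 0.023575264451213725 30.006685853004456
sole in bar axes mm [-0.8 51.7 -6.4] F in bar axes [-0.8 -2.   2.8] grip 0.023940740083375087 30.003560185432434
sole in bar axes mm [ -0.4 -51.9  28. ] F in bar axes [-0.6  1.  -1.8] grip 0.024022680048914672 29.994921684265137
(0, -52, 6) 1 x [-0.9  0.3 22. ]
(0, -52, -6) 1 x [-0.5 -0.1 12. ]
```

```bash
python3 -m inch '[[-1,0,20,0,1],[0,0,6,0,1],[0,0,4,0,1],[0,0,4,0,1],[0,0,0,0,1],[0,0,0,0,1]]'>/dev/null; python3 file.py|tail -1
python3 -m inch '[[12,0,0.5,0,1],[13,0,0.5,0,1],[13,0,0.5,0,1],[13,0,0.5,0,1]]'>/dev/null; python3 file.py|tail -1;  python3 -m inch '[[13,0,0.5,0,1],[13,0,0.5,0,1],[13,0,0.5,0,1],[13,0,0.5,0,1]]'>/dev/null; python3 file.py|tail -1
python3 -m inch '[[1,0,-15,0,1],[0,0,-30,0,1],[0,0,-40,0,1],[0,0,-40,-7,1],[0,0,0,-7,1],[0,0,0,-7,1],[0,0,0,-7,1],[0,0,0,0,1]]'>/dev/null; sh st.sh; python3 plan.py '[(.42,.2,.48),(.1,.74,.5),(.14,1.03,.5)]'
```

```text
sole in bar axes mm [ -0.2 -51.9  -5.6] F in bar axes [-1.6 -1.1  3.3] grip 0.023462280358509304 30.00590443611145
sole in bar axes mm [-0.4 -0.4 -6. ] F in bar axes [-1.8 -2.2  4.8] grip 0.023639660435447594 30.006313920021057
sole in bar axes mm [-0.8 51.6 -6.5] F in bar axes [-1.3 -1.8  1.1] grip 0.02396227011038263 30.0035297870636
30.2 q [  6.5  19.8  86.  -30.5  80.9  81.1] p [ 0.5728 -0.0633  0.2767] toolz [-0.0227 -0.5073 -0.8615] tooly [ 0.383  -0.8004  0.4612] F [ 0.1 -0.1 -2.4] 0.023897955043213296 29.995430409908295
(0.42, 0.2, 0.48) 8 x [-12.5 -21.9 -38.2]
(0.1, 0.74, 0.5) 13 x [ -9.8 -42.  -21.8]
(0.14, 1.03, 0.5) 6 x [ 21.6 -36.1 -24.7]
```

Four forward strokes are done and the file is clear of the bar. Now I'll go to the +y side to untilt.

```bash
python3 -m inch '[[-12,-22,-38,0,1],[-12,-22,-38,0,1],[-12,-22,-38,0,1],[-12,-22,-38,0,1],[-12,-22,-38,0,1],[-12,-22,-38,0,1],[-12,-22,-38,0,1],[-12,-22,-38,0,1]]'>/dev/null; sh st.sh
python3 -m inch '[[-10,-42,-22,0,1],[-10,-42,-22,0,1],[-10,-42,-22,0,1],[-10,-42,-22,0,1],[-10,-42,-22,0,1],[-10,-42,-22,0,1],[-10,-42,-22,0,1],[-10,-42,-22,0,1]]'>/dev/null; sh st.sh
python3 -m inch '[[-10,-42,-22,0,1],[-10,-42,-22,0,1],[-10,-42,-22,0,1],[-10,-42,-22,0,1]]'>/dev/null; sh st.sh; python3 plan.py '[(.12,1.03,.5)]'
```

```text
31.0 q [ 36.3  13.3  67.8 -26.3 116.6  96.1] p [0.4229 0.2028 0.479 ] toolz [-0.0224 -0.507  -0.8616] tooly [ 0.3781 -0.8021  0.4622] F [ 0.3  1.1 -1.6] 0.023703820104237373 29.996000826358795
31.8 q [ 67.3  31.9  37.9 -15.2 138.1 126.6] p [0.2246 0.5365 0.4913] toolz [-0.0222 -0.5066 -0.8619] tooly [ 0.3777 -0.8024  0.462 ] F [ 0.7  0.6 -2.8] 0.023807852135571933 29.99585598707199
32.2 q [ 77.1  46.8  12.7 -10.7 150.1 137.3] p [0.1204 0.6703 0.4699] toolz [-0.0211 -0.5051 -0.8628] tooly [ 0.3789 -0.8026  0.4607] F [ 0.6  1.1 -3.9] 0.02362079756902284 29.99431997537613
(0.12, 1.03, 0.5) 8 x [ 13.4 -34.4 -26. ]
```

```bash
python3 -m inch '[[14,-35,-26,0,1],[14,-35,-26,0,1],[14,-35,-26,0,1],[14,-35,-26,0,1],[14,-35,-26,0,1],[14,-35,-26,0,1],[14,-35,-26,0,1],[14,-35,-26,0,1]]'>/dev/null; sh st.sh; python3 plan.py '[(.13,1.2,.45)]'
```

```text
33.0 q [ 80.3  50.4  12.3  -5.5 136.  144.5] p [0.09   0.7767 0.384 ] toolz [ 0.0114 -0.3297 -0.944 ] tooly [ 0.379  -0.8722  0.3092] F [-0.2 -0.3 -2.5] 0.023556893391040466 29.99409645795822
(0.13, 1.2, 0.45) 9 x [ 20.3 -37.1 -22.4]
```

```bash
python3 -m inch '[[18,-41,-18,0,1],[18,-41,-18,0,1],[18,-41,-18,0,1],[18,-41,-18,0,1],[18,-41,-18,0,1],[18,-41,-18,0,1],[18,-41,-18,0,1],[18,-41,-18,0,1]]'>/dev/null; sh st.sh; python3 plan.py '[(.1,1.2,.4)]'
```

```text
33.8 q [ 82.1  53.9  12.3  -3.3 119.1 147.9] p [0.0744 0.897  0.3081] toolz [ 0.0365 -0.1    -0.9943] tooly [ 0.3847 -0.9169  0.1064] F [ 1.1 -0.3 -3.3] 0.023494805275288126 29.993867576122284
(0.1, 1.2, 0.4) 7 x [ 20.  -36.9 -17.3]
```

```bash
python3 -m inch '[[18,-43,-14,0,1],[18,-43,-14,0,1],[18,-43,-14,0,1]]'>/dev/null; sh st.sh; python3 plan.py '[(.1,1.2,.35)]'
```

```text
34.1 q [ 82.8  54.6  12.3  -2.7 112.8 148.9] p [0.067  0.9418 0.2948] toolz [ 0.0443 -0.0008 -0.999 ] tooly [ 0.3883 -0.9214  0.018 ] F [-0.6  0.  -2.7] 0.0235869785837446 29.993731677532196
(0.1, 1.2, 0.35) 6 x [ 22.2 -37.4  -9. ]
```

The tool is back to the grasp attitude within 0.5°. Now to above the tray centre.

```bash
python3 plan.py '[(.513,.166,.2)]'
```

```text
(0.513, 0.166, 0.2) 19 x [ 5.5 46.6  6.1]
```

```bash
python3 -m inch '[[5,47,6,0,1],[5,47,6,0,1],[5,47,6,0,1],[5,47,6,0,1],[5,47,6,0,1],[5,47,6,0,1],[5,47,6,0,1],[5,47,6,0,1]]'>/dev/null
python3 -m inch '[[5,47,6,0,1],[5,47,6,0,1],[5,47,6,0,1],[5,47,6,0,1],[5,47,6,0,1],[5,47,6,0,1],[5,47,6,0,1],[5,47,6,0,1]]'>/dev/null
python3 -m inch '[[5,45,6,0,1],[5,45,6,0,1],[5,40,6,0,1],[0,0,0,6,1],[0,0,0,0,1]]'>/dev/null
sh st.sh;python3 plan.py '[(.515,.165,.1),(.515,.165,.055)]'
python3 - <<'E'
from bench import viewer; import cv2
from geo import *
m=viewer.camera_model('wrist'); np.save('pics/w4.npy',m,allow_pickle=True)
cv2.imwrite('pics/w4.png',viewer.get_image('wrist')[:,:,::-1])
E
```

```text
36.2 q [11.8 13.9 97.7 -0.7 65.9 85.4] p [0.5013 0.1709 0.2033] toolz [ 0.0446 -0.0018 -0.999 ] tooly [ 0.2868 -0.9579  0.0145] F [-0.5  1.  -2.1] 0.023548720222497457 29.994699954986572
(0.515, 0.165, 0.1) 3 x [ 2.4  2.7 34.6]
(0.515, 0.165, 0.055) 1 x [-1.9 -0.7 45. ]
```

View pics/w4.png

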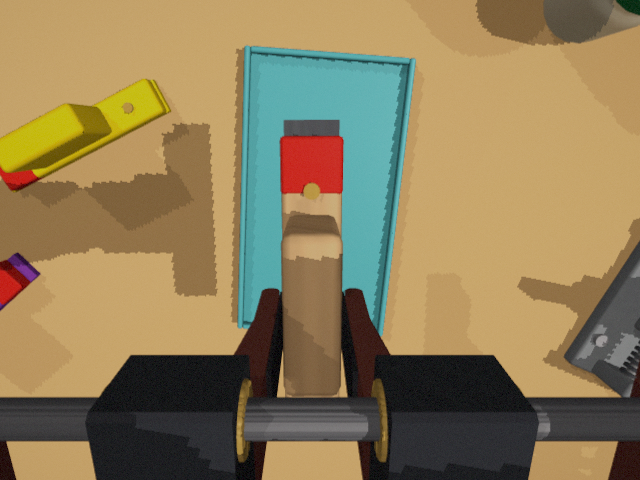

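The file is straight in the gripper and heads into the tray's middle (red toe at about (312,165), tray centre about (320,190)). Now I'll lower it gently.

```bash
python3 -m inch '[[2,2,35,0,1],[2,2,35,0,1],[2,2,35,0,1],[-1,-1,20,0,1],[0,0,12,0,1],[0,0,5,0,1],[0,0,0,0,1],[0,0,0,0,1]]'>/dev/null; sh st.sh
```

```text
37.05 q [ 11.3  25.1 104.9  -0.8  47.4  84.8] p [0.5138 0.1691 0.0626] toolz [ 0.046  -0.0012 -0.9989] tooly [ 0.2922 -0.9562  0.0146] F [-0.2 -0.5 -1.6] 0.02381138439502574 29.993889927864075
```

```bash
python3 -m inch '[[0,0,4,0,1],[0,0,3,0,1],[0,0,0,0,1],[0,0,0,0,1]]'>/dev/null; sh st.sh;  python3 -m inch '[[0,0,2,0,1],[0,0,1,0,1],[0,0,0,0,1]]'>/dev/null; sh st.sh
```

```text
37.45 q [ 11.3  25.8 105.2  -0.8  46.5  84.9] p [0.5132 0.1685 0.0546] toolz [ 0.044  -0.0017 -0.999 ] tooly [ 0.2914 -0.9565  0.0144] F [-0.5  1.3 -2.4] 0.023692014314494022 29.99381572008133
37.75 q [ 11.3  26.1 105.4  -0.8  46.1  84.9] p [0.5133 0.1685 0.0516] toolz [ 0.044  -0.0017 -0.999 ] tooly [ 0.2915 -0.9565  0.0144] F [-0.9 -0.8  0.6] 0.02385737257611832 29.99556005001068
```

```bash
python3 -m inch '[[0,0,0.5,0,1],[0,0,0,0,1],[0,0,0,0,0.6],[0,0,0,0,0.4],[0,0,0,0,0],[0,0,0,0,-0.5],[0,0,0,0,-1],[0,0,0,0,-1]]'>/dev/null; sh st.sh; python3 -m inch '[[0,0,0,0,-1],[0,0,0,0,-1],[0,0,-10,0,-1],[0,0,-30,0,-1],[0,0,-40,0,-1],[0,0,-45,0,-1],[0,0,-45,0,-1],[0,0,0,0,-1]]'>/dev/null; sh st.sh
python3 - <<'E'
from bench import viewer; import cv2
cv2.imwrite('pics/w5.png',viewer.get_image('wrist')[:,:,::-1])
im=viewer.get_image('scene')[:,:,::-1]; cv2.imwrite('pics/s5.png',cv2.resize(im[90:450,40:520],(800,600)))
E
```

```text
38.55 q [ 11.3  26.2 105.4  -0.8  46.   84.9] p [0.5135 0.1686 0.0511] toolz [ 0.0442 -0.0016 -0.999 ] tooly [ 0.2915 -0.9565  0.0144] F [-0.9  0.3  0. ] 0.05488949817346828 0.0
39.35 q [11.5 12.8 95.4 -0.6 68.6 84.7] p [0.51   0.1698 0.2282] toolz [ 0.0564  0.0009 -0.9984] tooly [ 0.2916 -0.9564  0.0156] F [0.9 0.3 0.7] 0.08781511696971361 0.0
```

View pics/w5.png

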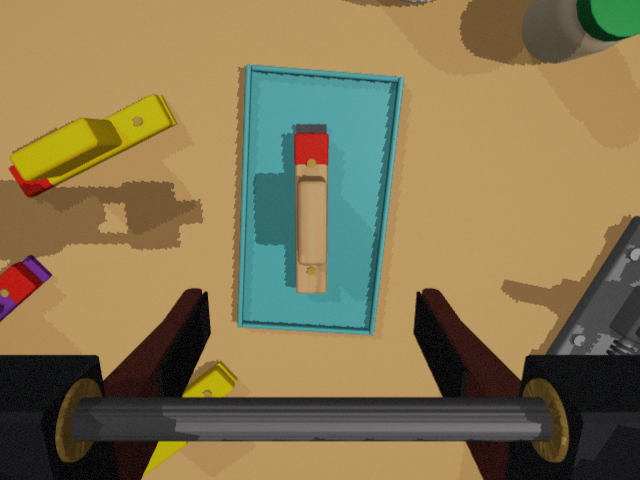

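View pics/s5.png

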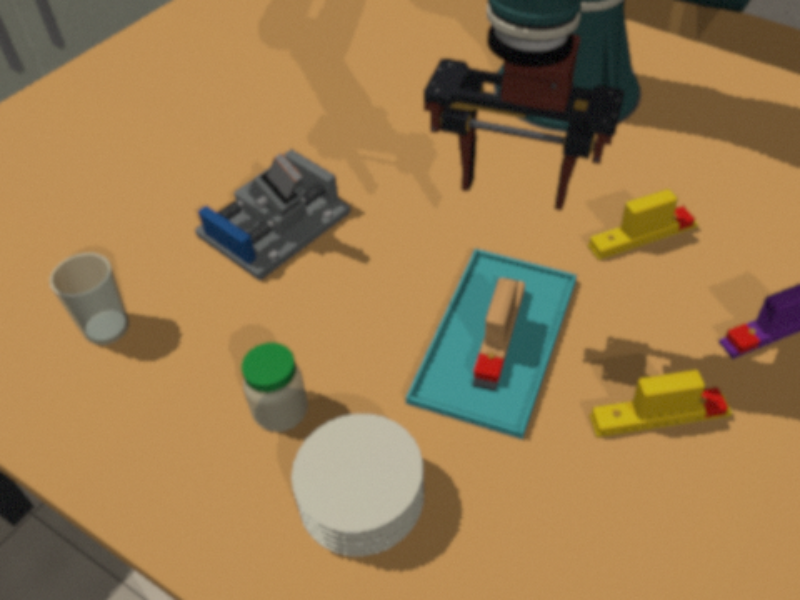

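The wrist view shows the file flat in the middle of the tray, from (312,130) to (311,292), clear of every rim. The scene view shows the tumbler, jar and plates where they were and the gripper open and clear.

```bash
python3 -c "
from bench import finish_job; print(finish_job())"
```

```text
the job is handed in; nothing more can be done
None
```

I handed in the job at about 39 s: the bar end got four light forward strokes (about 3–7 N pressing force, lifted clear for each return), and the file is back flat and wholly inside the tray, with the tumbler, jar and plates untouched.

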